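# Set out parts by height on the inspection rail

## Robot

A 6-joint arm with a two-finger parallel gripper is mounted at the origin on a cart in front of the work surface, level with it; the furniture and walls round the work are solid. World frame = base frame: x ahead of the robot, y to its left, z up, the work surface at z = 0. Lengths are in m, angles in rad, forces in N, time in s.
With the tool pointing down it reaches from about 0.325 to 0.775 m from the base axis. Payload 5.5 kg.
Tool frame: the origin (TCP) lies at the very end of the fingers, on their centre line; the grasp point (between the pads) lies 19 mm behind it; z points along the fingers, y is the line along which they close (so a half turn about z gives the same grasp; the last joint's range is limited). The gripper opens to 85 mm and grips with 20 to 120 N. Pads are 22 mm wide; open, the fingers measure 114 mm over their backs; the gripper's body (76 mm by 85 mm) begins 54 mm behind the grasp point. The pads swing forward as they close: fully open they stand 13 mm farther back than shut.
Start: joints at [1.276, 0.091, 1.231, -0, 1.82, -0.057], TCP at [0.141, 0.583, 0.231] pointing down, gripper open.
Joint ranges: [-2.87, 2.87], [-0.86, 2.18], [0.17, 2.46], [-1.51, 4.65], [0.06, 2.69], [-2.65, 2.65]. Speed limits (rad/s): [2.57, 2.57, 3.01, 3.14, 3.14, 3.14].

## Interface

Orientations are given as a unit quaternion [w, x, y, z].
In Python, from rig import bot gives the robot as it stands.
- The arm moves only by the tool carry_out, never from a script. Its argument "plan" is a list of rows, each a list of 5 numbers: the finger opening in m, from 0 to 0.0854, then the shift along the tool's x, y, z in m, then the turn about the tool's z in rad. A call has 1 to 8 rows; each row is the pose to reach, as a shift and turn from the pose commanded when the call began, along the tool's axes at that moment; what a row does not reach only later rows make up. A row lasts 1/10 s, in which the tool goes at most 50 mm and 8.59 degrees, less where a joint would pass 70% of its speed; a pose out of reach is approached as far as the arm can. A call with a gripper value outside its range is refused whole. The fingers move at their own pace and stop on an object; "grip_force" is the grip in N (left out, the last holds). Time passes only in rows, so rows that repeat a pose let the fingers close. It gives the time, the measured TCP pose, the force, the opening and the grip force at its end, in the units of the state.
- bot.sense(): the state, without advancing time (a new reading comes with each control period).
- bot.get_image(name): name is "scene" or "side" or "wrist"; returns the picture (420x560x3 uint8, red, green, blue); there is no depth.
- bot.get_calibration(name): a dict with "K" (3x3 intrinsics, pixels), "D" ([k1, k2, p1, p2, k3] as OpenCV has them; the pictures are not rectified), "world_to_cam" (4x4, takes a point from world to camera coordinates); the wrist camera has in their place "T_tool_cam" (4x4, takes a point from camera to tool coordinates, whose origin is the TCP and whose axes are the flange's). Camera axes: x right, y up, looking along -z (the intrinsics and any distortion apply to the point x, -y, -z); pixel columns grow to the right and rows downward; lengths in m; the calibration is good to about 2 mm. A picture is of the moment at which its call begins: read the wrist's pose just before it. get_calibration takes no time and is no camera call.
- bot.sign_off(): hands the job in; it is judged then, once.
The state is a dict: "time": time; "joint_positions": joint angles; "qvel": joint speeds; "tau": joint torques, N m; "position": TCP position; "orientation": TCP orientation; "force": force on the tool from outside, world axes, zero at the start; "wrist_torque": the same for the moment, N m; "gripper_width": finger opening in m; "grip_force": force on a finger pad.
Only numpy, scipy, OpenCV 4.12 (cv2) and the standard library are available. Lean on these libraries where they do the work, as an engineer would, in place of code of your own. Each camera call takes 0.05 s, during which the arm holds its last target. There are 200 camera calls.

## Task

Set the four parts out on the inspection rail, ready for checking with a height gauge: stand one in the middle of each round rest in order of height, the shortest on the rest next to the dark end stop and the tallest on the rest at the far end. The parts are the brass nipple, the steel coupling and the two hexagon-head bolts; leave each upright, the same way up as it stands now.

Things in the scene. Friction and masses are not known exactly. Their poses are not given: they have to be found in the camera images.
- nipple: The shortest part: brass pipe nipple, 36 mm tall, standing on a thread (20 mm across, 14 mm high), hexagon 24 mm across flats from 14 to 24 mm up (flats face its own +x and -x), thinner 16 mm thread from 24 mm to the top. Origin at the centre of its underside, z axis up along its own axis. 
- coupling: The second shortest: grey steel hydraulic quick coupling, 47 mm tall, round, 34 mm across at most, standing on its wider ribbed end; grasp it anywhere round its middle. Origin at the centre of its underside, z axis up along its own axis. 
- short_bolt: The second tallest: the smaller of the two hexagon-head bolts, dull grey, 58 mm tall, standing on its head (22 mm across, 8 mm high), threaded shank 12 mm in diameter pointing up. Origin at the centre of its underside, z axis up along its own axis. 
- long_bolt: The tallest: the larger hexagon-head bolt, bright steel, 70 mm tall, standing on its head (29 mm across, 11 mm high), threaded shank 16 mm in diameter pointing up. Origin at the centre of its underside, z axis up along its own axis. 
- rest_a: One of the four identical round flat steel rests, 48 mm in diameter and 4 mm thick, with a dark engraved ring and a centre dot, fixed in one straight row 68 mm apart on a fixed aluminium rail (262 x 58 x 12 mm, lying on the bench). The letters say nothing about the order along the rail. Origin at the centre of its underside, 12 mm above the bench, so parts stand on it 16 mm above the bench; y axis along the rail.
- rest_b: One of the four identical round flat steel rests, 48 mm in diameter and 4 mm thick, with a dark engraved ring and a centre dot, fixed in one straight row 68 mm apart on a fixed aluminium rail (262 x 58 x 12 mm, lying on the bench). The letters say nothing about the order along the rail. Origin at the centre of its underside, 12 mm above the bench, so parts stand on it 16 mm above the bench; y axis along the rail.
- rest_c: One of the four identical round flat steel rests, 48 mm in diameter and 4 mm thick, with a dark engraved ring and a centre dot, fixed in one straight row 68 mm apart on a fixed aluminium rail (262 x 58 x 12 mm, lying on the bench). The letters say nothing about the order along the rail. Origin at the centre of its underside, 12 mm above the bench, so parts stand on it 16 mm above the bench; y axis along the rail.
- rest_d: One of the four identical round flat steel rests, 48 mm in diameter and 4 mm thick, with a dark engraved ring and a centre dot, fixed in one straight row 68 mm apart on a fixed aluminium rail (262 x 58 x 12 mm, lying on the bench). The letters say nothing about the order along the rail. Origin at the centre of its underside, 12 mm above the bench, so parts stand on it 16 mm above the bench; y axis along the rail.
- end_stop: The end stop: dark steel block across one end of the rail (either end), 58 x 14 mm and 40 mm high, with a brass thumb screw on top to 49 mm; fixed. The nearest rest's centre is 37 mm from its own centre. The rail's other end has only a low plain aluminium plate. Origin at the centre of its underside on the bench; y axis along the rail.
There are look-alikes about, which are no part of the job. Leave any brown or purple look-alike of the long_bolt alone.

How it is judged:
At the end, for the whole second after the job is handed in: Counting from the end stop, nipple, coupling, short bolt and long bolt stand on the first, second, third and fourth rest, each within 12 mm of its rest's centre, its underside on the rest, the same way up as at the start and within 0.12 rad (7 degrees) of upright, released and at rest ((horizontal distance between nipple and rest_a below 0.012 m or horizontal distance between nipple and rest_b below 0.012 m or horizontal distance between nipple and rest_c below 0.012 m or horizontal distance between nipple and rest_d below 0.012 m) and horizontal distance between nipple and end_stop between 0.007 and 0.067 m and height (world z) of nipple between 0.012 and 0.021 m and angle between each of nipple, coupling, short_bolt, long_bolt's own z axis and vertical below 0.12 rad and linear speed of each of nipple, coupling, short_bolt, long_bolt below 0.02 m/s and (horizontal distance between coupling and rest_a below 0.012 m or horizontal distance between coupling and rest_b below 0.012 m or horizontal distance between coupling and rest_c below 0.012 m or horizontal distance between coupling and rest_d below 0.012 m) and horizontal distance between coupling and end_stop between 0.075 and 0.135 m and height (world z) of coupling between 0.012 and 0.021 m and (horizontal distance between short_bolt and rest_a below 0.012 m or horizontal distance between short_bolt and rest_b below 0.012 m or horizontal distance between short_bolt and rest_c below 0.012 m or horizontal distance between short_bolt and rest_d below 0.012 m) and horizontal distance between short_bolt and end_stop between 0.143 and 0.203 m and height (world z) of short_bolt between 0.012 and 0.021 m and (horizontal distance between long_bolt and rest_a below 0.012 m or horizontal distance between long_bolt and rest_b below 0.012 m or horizontal distance between long_bolt and rest_c below 0.012 m or horizontal distance between long_bolt and rest_d below 0.012 m) and horizontal distance between long_bolt and end_stop between 0.211 and 0.271 m and height (world z) of long_bolt between 0.012 and 0.021 m); the robot touches nothing.
It also fails if it takes over 104 s, if anything falls off the work surface, if the arm or the gripper's body presses on something with over 40 N, if the wrist force passes 120 N, or if a joint passes its speed limit or range.

## Working session

There is one attempt and no reset: what is moved stays moved. The work goes in short steps, Python scripts to look and compute and a tool call to move; the robot and the scene stay as the last step left them, time stands still between calls to the robot, and variables do not carry over. Pictures are saved under pics/ and viewed, at most 14 in all, crops included, and the job is handed in when it is done.

Besides the shell and the picture viewer there is one more tool, called as name(argument=value, ...), one argument or row to a line, values as JSON. carry_out: Moves the arm, as the interface text tells. Its arguments: {"type":"object","properties":{"plan":{"type":"array","items":{"type":"array","items":{"type":"number"}}},"grip_force":{"type":"number"}},"required":["plan"]}

```bash
mkdir -p pics; ls; cat > h.py <<'E'
from rig import bot
import numpy as np, cv2
from scipy.spatial.transform import Rotation as R
def snap(n,fn=None):
    s=bot.sense(); im=np.array(bot.get_image(n))
    if fn: cv2.imwrite('pics/'+fn,im[:,:,::-1])
    return s,im
def rays(n,s,px):
    c=bot.get_calibration(n); K=np.array(c['K']);D=np.array(c['D'])
    u=cv2.undistortPoints(np.array(px,float).reshape(-1,1,2),K,D)[:,0]
    d=np.c_[u[:,0],-u[:,1],-np.ones(len(u))]
    if n=='wrist':
        T=np.eye(4);q=s['orientation'];T[:3,:3]=R.from_quat([q[1],q[2],q[3],q[0]]).as_matrix();T[:3,3]=s['position']
        M=T@np.array(c['T_tool_cam'])
    else: M=np.linalg.inv(np.array(c['world_to_cam']))
    return M[:3,3],d@M[:3,:3].T
def onplane(n,s,px,z):
    o,d=rays(n,s,px); return o+d*((z-o[2])/d[:,2])[:,None]
def proj(n,s,P):
    c=bot.get_calibration(n); K=np.array(c['K']);D=np.array(c['D'])
    if n=='wrist':
        T=np.eye(4);q=s['orientation'];T[:3,:3]=R.from_quat([q[1],q[2],q[3],q[0]]).as_matrix();T[:3,3]=s['position']
        W=np.linalg.inv(T@np.array(c['T_tool_cam']))
    else: W=np.array(c['world_to_cam'])
    p=np.c_[np.array(P,float).reshape(-1,3),np.ones(np.size(P)//3)]@W.T
    return cv2.projectPoints(np.c_[p[:,0],-p[:,1],-p[:,2]],np.zeros(3),np.zeros(3),K,D)[0][:,0]
E
python3 - <<'E'
from h import *
for n in['scene','side','wrist']:
    s,im=snap(n,n+'0.png')
print({k:np.round(v,3).tolist() for k,v in s.items()})
a=cv2.imread('pics/scene0.png');
print(bot.get_calibration('wrist')['T_tool_cam'])
for n in['scene','side']: print(n,np.round(np.linalg.inv(np.array(bot.get_calibration(n)['world_to_cam'])),3))
E
```

```text
pics
{'time': 0.1, 'joint_positions': [1.276, 0.092, 1.232, 0.0, 1.82, -0.057], 'qvel': [-0.0, -0.001, -0.003, -0.002, 0.001, 0.002], 'tau': [0.003, -46.022, -41.922, 0.0, 0.011, 0.0], 'position': [0.141, 0.583, 0.23], 'orientation': [-0.0, 0.119, 0.993, -0.001], 'force': [0.365, -0.45, 0.588], 'wrist_torque': [-0.019, 0.054, -0.0], 'grip_force': 0.0, 'gripper_width': 0.085}
[[-1.86770634e-04  9.51077778e-01  3.08951494e-01  7.86337335e-02]
 [ 9.99998947e-01  6.22344225e-04 -1.31129751e-03  2.88981667e-04]
 [-1.43942010e-03  3.08950924e-01 -9.51076892e-01 -1.42679919e-01]
 [ 0.00000000e+00  0.00000000e+00  0.00000000e+00  1.00000000e+00]]
scene [[-0.703  0.321 -0.634 -0.193]
 [-0.711 -0.299  0.636  0.783]
 [ 0.015  0.898  0.439  0.514]
 [ 0.     0.     0.     1.   ]]
side [[ 0.865 -0.386  0.32   0.808]
 [ 0.502  0.654 -0.566 -0.54 ]
 [ 0.009  0.65   0.76   0.927]
 [ 0.     0.     0.     1.   ]]
```

View pics/scene0.png

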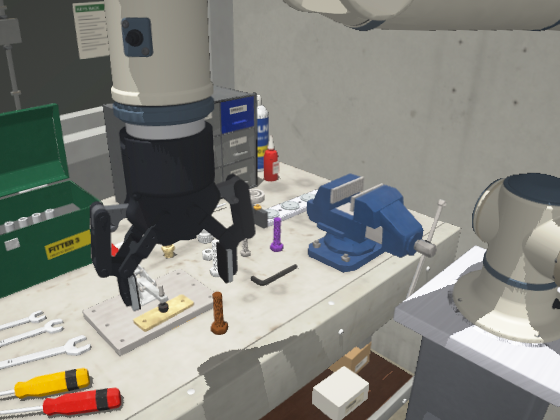

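View pics/side0.png

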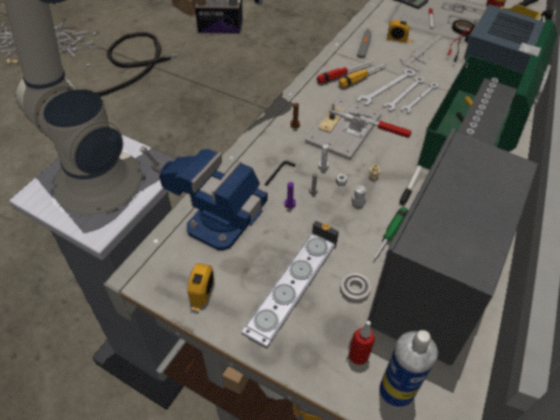

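View pics/wrist0.png

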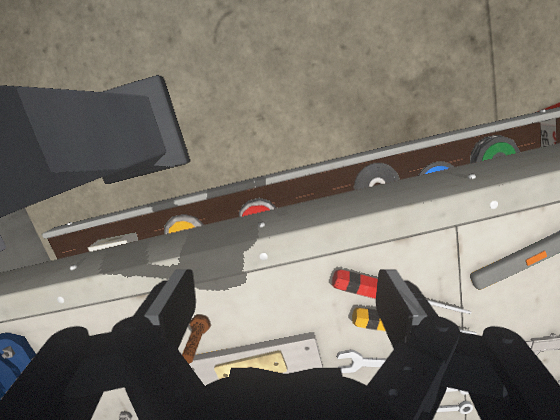

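```bash
python3 - <<'E'
from h import *
im=cv2.imread('pics/side0.png')
cv2.imwrite('pics/sc.png',cv2.resize(im[130:340,230:430],None,fx=2.8,fy=2.8,interpolation=cv2.INTER_CUBIC))
r=[(317,246),(301,269),(285,294),(265,320)]
print(np.round(onplane('side',None,r,.016),3))
print('tops')
for n,p,z in [('long',(324,147),.07),('short',(314,175),.058),('nip',(374.5,166),.036),('coup',(360,187),.047),('purple',(290,183),.07),('nut',(341,180),.02),('stop',(325,228),.04)]:
    print(n,np.round(onplane('side',None,[p],z),3))
E
```

```text
[[ 0.552  0.085  0.016]
 [ 0.551  0.016  0.016]
 [ 0.552 -0.052  0.016]
 [ 0.547 -0.121  0.016]]
tops
long [[0.45  0.312 0.07 ]]
short [[0.467 0.229 0.058]]
nip [[0.568 0.349 0.036]]
coup [[0.569 0.259 0.047]]
purple [[0.437 0.17  0.07 ]]
nut [[0.514 0.281 0.02 ]]
stop [[0.552 0.119 0.04 ]]
```

View pics/sc.png

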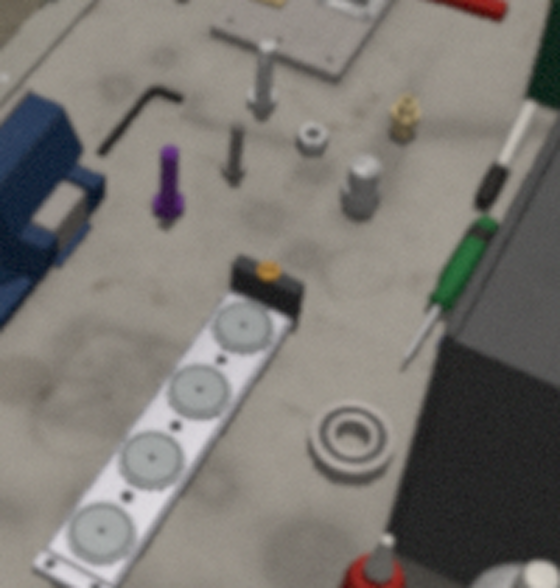

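carry_out(
  plan=[
    [0.06,-0.04,-0.02,0,0.15],
    [0.06,-0.085,-0.045,0,0.29],
    [0.06,-0.13,-0.065,0,0.43],
    [0.06,-0.17,-0.09,-0.01,0.57],
    [0.06,-0.21,-0.11,-0.01,0.71],
    [0.06,-0.255,-0.135,-0.02,0.85],
    [0.06,-0.3,-0.155,-0.02,0.99],
    [0.06,-0.34,-0.18,-0.02,1.13],
  ],
)

```text
time: 0.95
position: [0.4308, 0.3267, 0.2513]
orientation: [0.0, 0.634, 0.773, 0.0]
force: [0.3, 0.1, -0.7]
gripper_width: 0.06
grip_force: 0.0
```

```bash
python3 - <<'E'
from h import *
s=bot.sense();print({k:np.round(s[k],3).tolist() for k in('time','position','orientation','force','joint_positions')})
q=s['orientation'];M=R.from_quat([q[1],q[2],q[3],q[0]]).as_matrix();print(np.round(M,3)); print('turn to yaw0',np.arctan2(M[1,1],M[0,1])); print('shift',M.T@(np.array([.51,.26,.25])-s['position']))
E
```

```text
{'time': 0.95, 'position': [0.431, 0.327, 0.251], 'orientation': [0.0, 0.634, 0.773, 0.0], 'force': [0.331, 0.08, -0.654], 'joint_positions': [0.586, -0.064, 1.352, -0.0, 1.853, 0.389]}
[[-0.196  0.981  0.   ]
 [ 0.981  0.196  0.   ]
 [ 0.     0.    -1.   ]]
turn to yaw0 0.19728626616415665
shift [-0.08090003  0.0645501   0.00132937]
```

carry_out(
  plan=[
    [0.06,-0.02,0.036,0,0.1],
    [0.06,-0.042,0.072,0,0.197],
    [0.06,-0.042,0.072,0,0.197],
    [0.06,-0.042,0.072,0,0.197],
    [0.06,-0.042,0.072,0,0.197],
  ],
)

```text
time: 1.45
position: [0.5077, 0.3019, 0.2513]
orientation: [-0.0, 0.705, 0.71, -0.0]
force: [0.1, -0.1, -1.2]
gripper_width: 0.06
grip_force: 0.0
```

```bash
python3 - <<'E'
from h import *
s,im=snap('wrist','w1.png');print({k:np.round(s[k],4).tolist() for k in('time','position','orientation','force')})
print(proj('wrist',s,[[.45,.312,.07],[.467,.229,.058],[.568,.349,.036],[.569,.259,.047],[.552,.085,.016]]))
E
```

```text
{'time': 1.45, 'position': [0.5077, 0.3019, 0.2513], 'orientation': [-0.0002, 0.7045, 0.7097, -0.0001], 'force': [0.0678, -0.0738, -1.2427]}
[[229.11707337 178.18226275]
 [248.9312187  246.79976888]
 [339.22055917 139.80137031]
 [337.21926045 219.65968051]
 [314.59775993 326.98582834]]
```

View pics/w1.png

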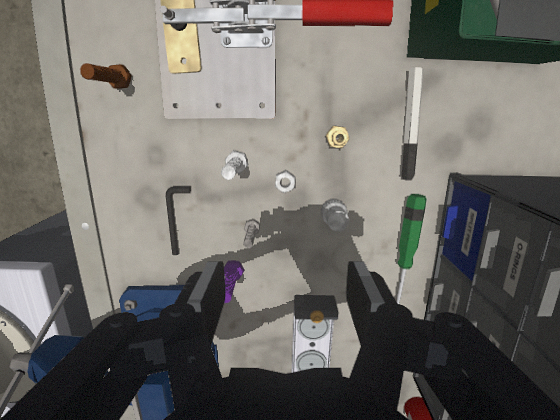

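```bash
python3 - <<'E'
from h import *
im=cv2.imread('pics/w1.png')
cv2.imwrite('pics/w1c.png',cv2.resize(im[115:255,215:365],None,fx=4,fy=4,interpolation=cv2.INTER_CUBIC))
E
```

```text
(no output)
```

View pics/w1c.png

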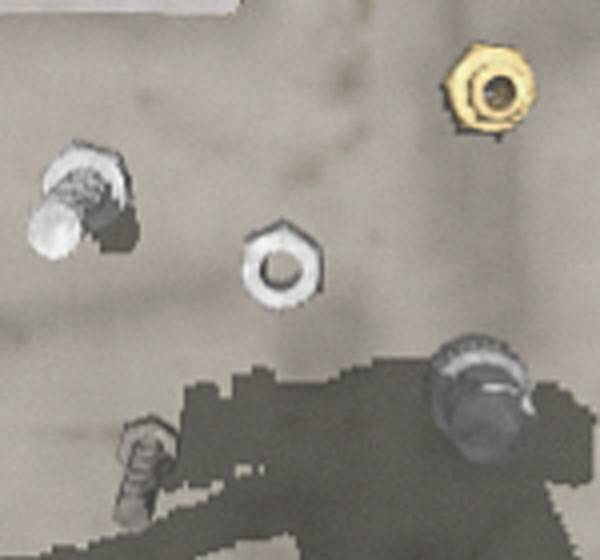

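```bash
python3 - <<'E'
from h import *
im=cv2.imread('pics/w1.png'); s=bot.sense()
for n,px,z in [('long',(228.5,172.5),.07),('longhead',(237,160.5),.011),('short',(247.75,243.25),.058),('shorthead',(252,225.75),.008),('nip',(339.5,138),.036),('niphex',(337.5,137),.024),('coup',(337.5,221.2),.047)]:
    print(n,np.round(onplane('wrist',s,[px],z)[0],4))
hsv=cv2.cvtColor(cv2.resize(im[120:155,320:360],None,fx=8,fy=8,interpolation=cv2.INTER_CUBIC),cv2.COLOR_BGR2HSV)
m=cv2.inRange(hsv,(10,70,110),(35,255,255)); c=max(cv2.findContours(m,0,1)[0],key=cv2.contourArea)[:,0]
p=onplane('wrist',s,c/8+[319.5,119.5],.024); h=cv2.convexHull(p[:,:2].astype(np.float32))[:,0]
for a in range(-30,30,3):
    u=np.radians(a+np.array([0,60,120])); w=[np.ptp(h@[np.cos(t),np.sin(t)]) for t in u]; print(a,np.round(w,4))
print((h.max(0)+h.min(0))/2, cv2.minEnclosingCircle(h))
E
```

```text
long [0.4494 0.3182 0.07  ]
longhead [0.4499 0.3215 0.011 ]
short [0.4657 0.2336 0.058 ]
shorthead [0.4658 0.2364 0.008 ]
nip [0.5682 0.3513 0.036 ]
niphex [0.5678 0.3514 0.024 ]
coup [0.5694 0.2573 0.047 ]
-30 [0.025  0.0246 0.0246]
-27 [0.0254 0.025  0.025 ]
-24 [0.0258 0.0255 0.0255]
-21 [0.0261 0.0258 0.0258]
-18 [0.0263 0.0261 0.0262]
-15 [0.0265 0.0263 0.0264]
-12 [0.0266 0.0264 0.0265]
-9 [0.0266 0.0265 0.0267]
-6 [0.0267 0.0266 0.0267]
-3 [0.0266 0.0265 0.0267]
0 [0.0265 0.0264 0.0266]
3 [0.0263 0.0262 0.0265]
6 [0.0261 0.026  0.0263]
9 [0.0258 0.0257 0.026 ]
12 [0.0254 0.0253 0.0257]
15 [0.025  0.0249 0.0253]
18 [0.0247 0.0244 0.0251]
21 [0.0244 0.0241 0.0247]
24 [0.0243 0.0241 0.0246]
27 [0.0243 0.0243 0.0246]
[0.56722546 0.35186857] ((0.5672789812088013, 0.351946085691452), 0.013466740027070045)
```

carry_out(
  plan=[
    [0.06,0.009,-0.029,0.03,0],
    [0.06,0.018,-0.058,0.06,0],
    [0.06,0.018,-0.058,0.1,0],
    [0.06,0.018,-0.058,0.14,0],
    [0.06,0.018,-0.058,0.18,0],
    [0.06,0.018,-0.058,0.21,0],
    [0.06,0.018,-0.058,0.228,0],
    [0.06,0.018,-0.058,0.228,0],
  ],
)

```text
time: 2.3
position: [0.4474, 0.3187, 0.0202]
orientation: [-0.001, 0.704, 0.71, -0.003]
force: [-0.7, -0.2, -0.6]
gripper_width: 0.0603
grip_force: 0.0
```

carry_out(
  plan=[
    [0.04,0,0,0,0],
    [0.025,0,0,0,0],
    [0.01,0,0,0,0],
    [0.01,0,0,0,0],
    [0.01,0,0,0,0],
    [0.01,0,0,0,0],
    [0.01,0,0,0,0],
    [0.01,0,0,0,0],
  ],
  grip_force=40,
)

```text
time: 3.1
position: [0.451, 0.3199, 0.0255]
orientation: [0.0, 0.705, 0.709, 0.001]
force: [-2.2, 0.6, 7.1]
gripper_width: 0.0144
grip_force: 38.9
```

carry_out(
  plan=[
    [0.01,0,0,-0.02,0],
    [0.01,0,0,-0.06,0],
    [0.01,0,0,-0.1,0],
    [0.01,0,0.01,-0.14,0],
    [0.01,-0.01,0.04,-0.17,0],
    [0.01,-0.03,0.08,-0.19,0],
    [0.01,-0.07,0.099,-0.2,0],
    [0.01,-0.11,0.099,-0.2,0],
  ],
)

```text
time: 3.9
position: [0.5524, 0.2084, 0.2246]
orientation: [0.001, 0.705, 0.709, 0.001]
force: [-0.5, -0.2, -1.9]
gripper_width: 0.0145
grip_force: 39.5
```

carry_out(
  plan=[
    [0.01,-0.045,0,0,0],
    [0.01,-0.09,0,0,0],
    [0.01,-0.135,0,0,0],
    [0.01,-0.18,0,0,0],
    [0.01,-0.225,0,0,0],
    [0.01,-0.27,0,0,0],
    [0.01,-0.315,0,0,0],
    [0.01,-0.35,0,0,0],
  ],
)

```text
time: 4.7
position: [0.5516, -0.143, 0.2234]
orientation: [0.0, 0.706, 0.709, -0.0]
force: [-0.2, 1.0, -1.3]
gripper_width: 0.0145
grip_force: 39.5
```

carry_out(
  plan=[
    [0.01,0,0,0,0],
    [0.01,0,0,0,0],
    [0.01,0,0,0,0],
  ],
)

```text
time: 5.0
position: [0.5521, -0.1394, 0.2234]
orientation: [-0.0, 0.705, 0.709, 0.0]
force: [0.8, 0.7, -1.3]
gripper_width: 0.0146
grip_force: 39.5
```

```bash
python3 - <<'E'
from h import *
s,im=snap('wrist','w2.png');print({k:np.round(s[k],4).tolist() for k in('time','position','orientation','force')})
print(proj('wrist',s,[[.55,y,.016] for y in(.085,.017,-.05,-.12)]))
E
```

```text
{'time': 5.0, 'position': [0.5521, -0.1394, 0.2234], 'orientation': [-0.0001, 0.7047, 0.7095, 0.0002], 'force': [0.8408, 0.6657, -1.274]}
[[283.68687706 -46.41689561]
 [283.30699255  29.49226987]
 [282.98329055  99.18046126]
 [282.69409986 165.41108287]]
```

View pics/w2.png

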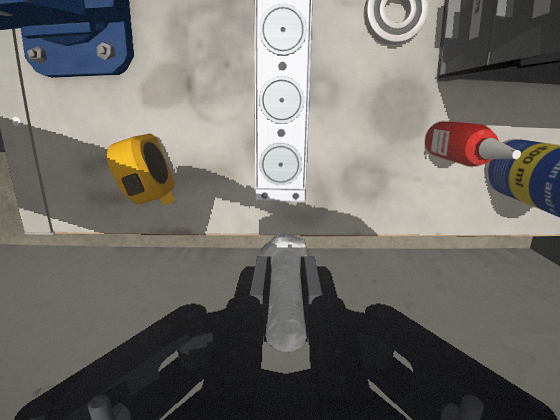

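```bash
python3 - <<'E'
from h import *
im=cv2.imread('pics/w2.png'); s=bot.sense()
g=cv2.cvtColor(im,cv2.COLOR_BGR2GRAY)
for c in[(281,164),(281.5,100),(282.5,30)]:
    x,y=map(int,c); p=g[y-5:y+6,x-5:x+6].astype(float); w=np.clip(np.median(p)-25-p,0,None); yy,xx=np.mgrid[-5:6,-5:6]
    q=(x+(w*xx).sum()/w.sum(),y+(w*yy).sum()/w.sum()); print(q,np.round(onplane('wrist',s,[q],.016)[0],4))
x,y,z=s['position']
print(proj('wrist',s,[[x,y,z-.021],[x,y,z-.012],[x,y,z+.048]]))
E
```

```text
(np.float64(280.2396109637489), np.float64(164.1786030061892)) [ 0.5473 -0.1184  0.016 ]
(np.float64(281.27002762430936), np.float64(99.7196132596685)) [ 0.5482 -0.0503  0.016 ]
(np.float64(282.4858174316658), np.float64(28.93295513151109)) [0.5491 0.0178 0.016 ]
[[284.38392646 255.12837083]
 [284.37335096 262.41420355]
 [284.26744099 337.94493441]]
```

carry_out(
  plan=[
    [0.01,0.021,-0.006,0.02,0],
    [0.01,0.021,-0.006,0.06,0],
    [0.01,0.021,-0.006,0.1,0],
    [0.01,0.021,-0.006,0.14,0],
    [0.01,0.021,-0.006,0.165,0],
    [0.01,0.021,-0.006,0.175,0],
    [0.01,0.021,-0.006,0.178,0],
    [0.01,0.021,-0.006,0.178,0],
  ],
)

```text
time: 5.85
position: [0.5467, -0.1189, 0.0466]
orientation: [0.001, 0.705, 0.71, 0.0]
force: [-0.2, -0.2, -1.0]
gripper_width: 0.0147
grip_force: 39.5
```

carry_out(
  plan=[
    [0.01,0,0,0.001,0],
    [0.01,0,0,0.002,0],
    [0.01,0,0,0.002,0],
  ],
)

```text
time: 6.15
position: [0.5464, -0.1195, 0.0443]
orientation: [0.001, 0.705, 0.709, 0.0]
force: [0.5, 0.4, -1.3]
gripper_width: 0.0147
grip_force: 39.5
```

carry_out(
  plan=[
    [0.01,0,0,0.001,0],
    [0.01,0,0,0.002,0],
    [0.01,0,0,0.002,0],
    [0.01,0,0,0.002,0],
  ],
)

```text
time: 6.55
position: [0.546, -0.1194, 0.0415]
orientation: [0.0, 0.705, 0.709, 0.0]
force: [0.4, -0.6, 0.9]
gripper_width: 0.0146
grip_force: 39.6
```

carry_out(
  plan=[
    [0.02,0,0,0,0],
    [0.03,0,0,0,0],
    [0.04,0,0,0,0],
    [0.05,0,0,0,0],
    [0.05,0,0,0,0],
    [0.05,0,0,-0.03,0],
    [0.05,0,0,-0.07,0],
    [0.05,0,0,-0.11,0],
  ],
)

```text
time: 7.35
position: [0.5454, -0.1192, 0.1519]
orientation: [-0.001, 0.705, 0.709, -0.0]
force: [1.2, 0.1, 0.9]
gripper_width: 0.05
grip_force: 0.0
```

carry_out(
  plan=[
    [0.06,0.03,0,-0.03,0],
    [0.06,0.07,-0.015,-0.06,0],
    [0.06,0.115,-0.03,-0.07,0],
    [0.06,0.16,-0.045,-0.07,0],
    [0.06,0.205,-0.06,-0.07,0],
    [0.06,0.25,-0.07,-0.07,0],
    [0.06,0.295,-0.08,-0.07,0],
    [0.06,0.34,-0.08,-0.07,0],
  ],
)

```text
time: 8.15
position: [0.4627, 0.222, 0.222]
orientation: [0.0, 0.705, 0.709, 0.001]
force: [1.3, 0.1, 0.6]
gripper_width: 0.0602
grip_force: 0.0
```

```bash
python3 - <<'E'
from h import *
s,im=snap('side','s1.png');print({k:np.round(s[k],4).tolist() for k in('time','position','orientation','force')})
cv2.imwrite('pics/s1c.png',cv2.resize(im[130:350,220:420,::-1],None,fx=2.7,fy=2.7,interpolation=cv2.INTER_CUBIC))
E
```

```text
{'time': 8.15, 'position': [0.4627, 0.222, 0.222], 'orientation': [0.0003, 0.7049, 0.7093, 0.0006], 'force': [1.3237, 0.0946, 0.608]}
```

View pics/s1c.png

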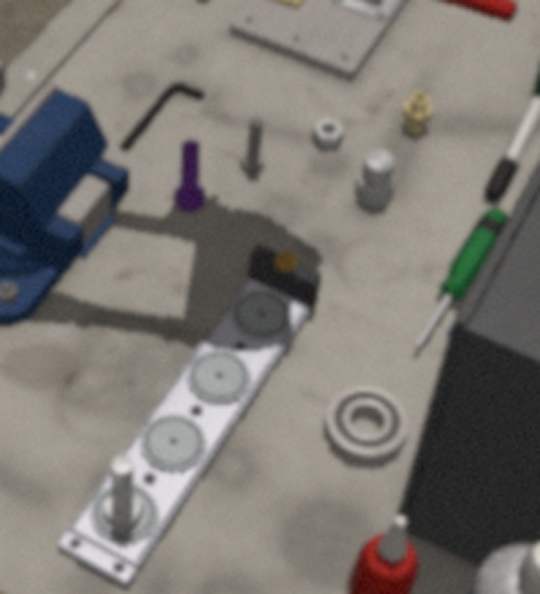

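```bash
python3 - <<'E'
from h import *
P=proj('side',None,[[.547,-.1184,.016],[.547,-.1184,.086],[.547,-.1184,.027],[.547,-.1329,.016],[.5325,-.1184,.016]])
print((P-[220,130])*2.7)
im=cv2.imread('pics/s1.png')
cv2.imwrite('pics/s1d.png',cv2.resize(im[290:340,245:295],None,fx=10,fy=10,interpolation=cv2.INTER_CUBIC))
print(proj('side',None,[[.548,-.05,.016]])*2.7-np.array([220,130])*2.7)
E
```

```text
[[123.03810441 509.48937405]
 [122.11438226 459.07495077]
 [122.89891887 501.93839694]
 [112.46265492 525.24056531]
 [105.56253581 500.31920563]]
[[172.06067086 438.67415345]]
```

View pics/s1d.png

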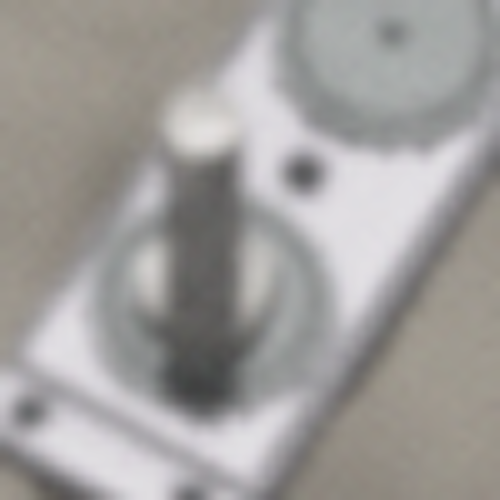

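carry_out(
  plan=[
    [0.06,0.013,0.003,0.04,0],
    [0.06,0.013,0.003,0.08,0],
    [0.06,0.013,0.003,0.12,0],
    [0.06,0.013,0.003,0.16,0],
    [0.06,0.013,0.003,0.19,0],
    [0.06,0.013,0.003,0.202,0],
    [0.06,0.013,0.003,0.202,0],
    [0.05,0.013,0.003,0.202,0],
  ],
)

```text
time: 9.0
position: [0.4677, 0.2336, 0.021]
orientation: [0.0, 0.705, 0.709, 0.001]
force: [-0.2, 0.4, 0.8]
gripper_width: 0.0498
grip_force: 0.0
```

carry_out(
  plan=[
    [0.04,0,0,0,0],
    [0.025,0,0,0,0],
    [0.006,0,0,0,0],
    [0.006,0,0,0,0],
    [0.006,0,0,0,0],
    [0.006,0,0,0,0],
    [0.006,0,0,0,0],
    [0.006,0,0,0,0],
  ],
)

```text
time: 9.8
position: [0.4671, 0.2336, 0.0208]
orientation: [0.0, 0.705, 0.709, 0.001]
force: [-2.0, -0.6, 5.7]
gripper_width: 0.0109
grip_force: 39.0
```

carry_out(
  plan=[
    [0.006,0,0,-0.02,0],
    [0.006,0,0,-0.06,0],
    [0.006,0,0.01,-0.1,0],
    [0.006,-0.02,0.04,-0.12,0],
    [0.006,-0.06,0.06,-0.12,0],
    [0.006,-0.1,0.081,-0.12,0],
    [0.006,-0.145,0.081,-0.12,0],
    [0.006,-0.19,0.081,-0.12,0],
  ],
)

```text
time: 10.6
position: [0.549, 0.042, 0.1391]
orientation: [-0.0, 0.705, 0.709, -0.0]
force: [0.7, -0.3, -0.7]
gripper_width: 0.0106
grip_force: 39.4
```

carry_out(
  plan=[
    [0.006,-0.045,0,0,0],
    [0.006,-0.08,0,0,0],
    [0.006,-0.095,0,0.01,0],
    [0.006,-0.095,0,0.04,0],
    [0.006,-0.095,0,0.07,0],
    [0.006,-0.095,0,0.09,0],
    [0.006,-0.095,0,0.1,0],
    [0.006,-0.095,0,0.1,0],
  ],
)

```text
time: 11.4
position: [0.5491, -0.0506, 0.0386]
orientation: [-0.001, 0.705, 0.709, -0.0]
force: [0.0, 0.3, -0.8]
gripper_width: 0.0107
grip_force: 39.4
```

carry_out(
  plan=[
    [0.006,0,0,0,0],
    [0.006,0,0,0,0],
  ],
)

```text
time: 11.6
position: [0.55, -0.051, 0.04]
orientation: [0.0, 0.705, 0.709, 0.0]
force: [-0.1, 0.0, -0.9]
gripper_width: 0.0106
grip_force: 39.4
```

carry_out(
  plan=[
    [0.006,0,0,0.001,0],
    [0.006,0,-0.001,0.002,0],
    [0.006,0,-0.001,0.003,0],
    [0.006,0,-0.001,0.003,0],
  ],
)

```text
time: 12.0
position: [0.5485, -0.0513, 0.0368]
orientation: [0.0, 0.705, 0.709, 0.0]
force: [-1.6, 0.7, 3.3]
gripper_width: 0.0106
grip_force: 40.0
```

carry_out(
  plan=[
    [0.02,0,0,0,0],
    [0.03,0,0,0,0],
    [0.04,0,0,0,0],
    [0.05,0,0,0,0],
    [0.05,0,0,0,0],
    [0.05,0,0,-0.03,0],
    [0.05,0,0,-0.07,0],
    [0.05,0,0,-0.11,0],
  ],
)

```text
time: 12.8
position: [0.548, -0.0512, 0.1469]
orientation: [-0.001, 0.705, 0.709, -0.0]
force: [0.7, -0.2, -0.1]
gripper_width: 0.0499
grip_force: 0.0
```

carry_out(
  plan=[
    [0.07,0.03,0,-0.03,0],
    [0.07,0.07,0.01,-0.05,0],
    [0.07,0.115,0.015,-0.05,0],
    [0.07,0.16,0.02,-0.05,0],
    [0.07,0.205,0.021,-0.05,0],
    [0.07,0.25,0.021,-0.05,0],
    [0.07,0.29,0.021,-0.05,0],
    [0.07,0.309,0.021,-0.05,0],
  ],
)

```text
time: 13.6
position: [0.5669, 0.2611, 0.1958]
orientation: [-0.0, 0.704, 0.71, -0.0]
force: [0.0, -0.4, 0.4]
gripper_width: 0.0698
grip_force: 0.0
```

```bash
python3 - <<'E'
from h import *
s,im=snap('side','s2.png');print({k:np.round(s[k],4).tolist() for k in('time','position','orientation','force')})
snap('wrist','w3.png')
a=cv2.resize(im[230:340,220:340,::-1],None,fx=4,fy=4,interpolation=cv2.INTER_CUBIC)
b=cv2.imread('pics/w3.png')[:300,140:460]; b=cv2.resize(b,(320,440))
cv2.imwrite('pics/s2c.png',np.hstack([a,b]))
E
```

```text
{'time': 13.6, 'position': [0.5669, 0.2611, 0.1958], 'orientation': [-0.0005, 0.7039, 0.7103, -0.0], 'force': [0.0441, -0.4355, 0.4331]}
```

View pics/s2c.png

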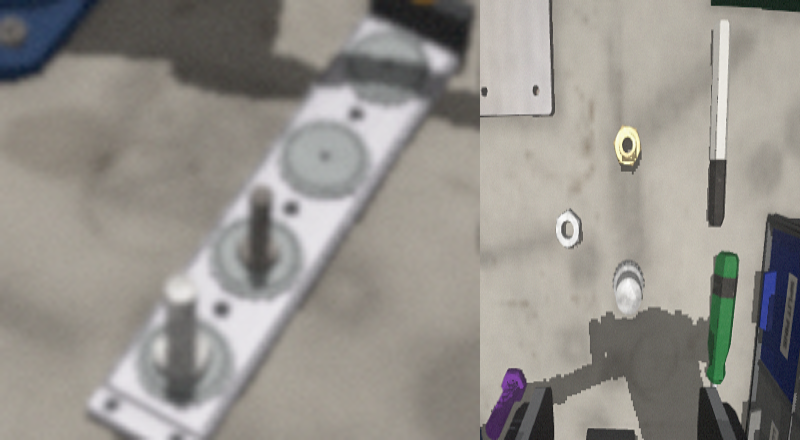

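```bash
python3 - <<'E'
from h import *
im=cv2.imread('pics/w3.png'); s=bot.sense()
print(onplane('wrist',s,[(288,201)],.047))
hsv=cv2.cvtColor(cv2.resize(im[75:125,260:315],None,fx=8,fy=8,interpolation=cv2.INTER_CUBIC),cv2.COLOR_BGR2HSV)
m=cv2.inRange(hsv,(10,50,60),(40,255,255)); c=max(cv2.findContours(m,0,1)[0],key=cv2.contourArea)[:,0]
p=onplane('wrist',s,c/8+[259.5,74.5],.024); h=cv2.convexHull(p[:,:2].astype(np.float32))[:,0]
for a in range(-30,30,4):
    u=np.radians(a+np.array([0,60,120])); print(a,np.round([np.ptp(h@[np.cos(t),np.sin(t)]) for t in u],4))
print((h.max(0)+h.min(0))/2, cv2.minEnclosingCircle(h))
E
```

```text
[[0.57034149 0.25532638 0.047     ]]
-30 [0.0252 0.0252 0.0254]
-26 [0.0257 0.0258 0.026 ]
-22 [0.0262 0.0263 0.0264]
-18 [0.0265 0.0266 0.0268]
-14 [0.0268 0.0269 0.027 ]
-10 [0.0269 0.027  0.0271]
-6 [0.0269 0.027  0.0271]
-2 [0.0268 0.0269 0.027 ]
2 [0.0266 0.0267 0.0268]
6 [0.0264 0.0264 0.0264]
10 [0.026 0.026 0.026]
14 [0.0254 0.0254 0.0255]
18 [0.0248 0.0249 0.0248]
22 [0.0244 0.0245 0.0244]
26 [0.0245 0.0247 0.0246]
[0.5683716  0.34864783] ((0.5685221552848816, 0.3486660420894623), 0.013648727908730507)
```

carry_out(
  plan=[
    [0.07,0,0.001,0.03,0],
    [0.07,0,0.001,0.07,0],
    [0.07,0,0.001,0.11,0],
    [0.07,0,0.001,0.15,0],
    [0.07,0,0.001,0.175,0],
    [0.07,0,0.001,0.184,0],
    [0.07,0,0.001,0.184,0],
    [0.06,0,0.001,0.184,0],
  ],
)

```text
time: 14.5
position: [0.5699, 0.2576, 0.0143]
orientation: [0.001, 0.705, 0.709, 0.001]
force: [-0.5, 0.3, 0.2]
gripper_width: 0.0605
grip_force: 0.0
```

carry_out(
  plan=[
    [0.05,0,0,0,0],
    [0.04,0,0,0,0],
    [0.025,0,0,0,0],
    [0.025,0,0,0,0],
    [0.025,0,0,0,0],
    [0.025,0,0,0,0],
    [0.025,0,0,0,0],
  ],
)

```text
time: 15.2
position: [0.5694, 0.2582, 0.014]
orientation: [0.001, 0.705, 0.709, 0.001]
force: [-0.2, -0.1, 6.3]
gripper_width: 0.0276
grip_force: 39.6
```

carry_out(
  plan=[
    [0.025,0,0,-0.02,0],
    [0.025,0,0,-0.06,0],
    [0.025,0,0,-0.1,0],
    [0.025,-0.02,-0.01,-0.12,0],
    [0.025,-0.06,-0.02,-0.12,0],
    [0.025,-0.105,-0.02,-0.12,0],
    [0.025,-0.15,-0.02,-0.12,0],
    [0.025,-0.19,-0.02,-0.12,0],
  ],
)

```text
time: 16.0
position: [0.5492, 0.0659, 0.1319]
orientation: [-0.0, 0.705, 0.709, -0.0]
force: [0.6, -0.2, -1.6]
gripper_width: 0.0276
grip_force: 40.0
```

carry_out(
  plan=[
    [0.025,-0.035,0,0,0],
    [0.025,-0.049,0,0,0],
    [0.025,-0.049,0,0.03,0],
    [0.025,-0.049,0,0.06,0],
    [0.025,-0.049,0,0.085,0],
    [0.025,-0.049,0,0.1,0],
    [0.025,-0.049,0,0.1,0],
    [0.025,-0.049,0,0.1,0],
  ],
)

```text
time: 16.8
position: [0.5503, 0.0192, 0.0325]
orientation: [0.0, 0.705, 0.709, 0.0]
force: [0.1, -0.1, -1.1]
gripper_width: 0.0274
grip_force: 41.8
```

carry_out(
  plan=[
    [0.025,0,0,0.001,0],
    [0.025,0,0,0.002,0],
    [0.025,0,0,0.002,0],
    [0.025,0,0,0.002,0],
  ],
)

```text
time: 17.2
position: [0.5501, 0.0187, 0.0304]
orientation: [0.0, 0.705, 0.709, 0.0]
force: [-1.0, 0.1, -2.0]
gripper_width: 0.0276
grip_force: 41.8
```

carry_out(
  plan=[
    [0.025,0,0,0.001,0],
    [0.03,0,0,0.001,0],
    [0.04,0,0,0.001,0],
    [0.05,0,0,0.001,0],
    [0.06,0,0,0.001,0],
    [0.06,0,0,-0.03,0],
    [0.06,0,0,-0.07,0],
    [0.06,0,0,-0.11,0],
  ],
)

```text
time: 18.0
position: [0.5496, 0.0187, 0.1411]
orientation: [-0.0, 0.705, 0.709, -0.0]
force: [0.2, 0.5, -0.6]
gripper_width: 0.0602
grip_force: 0.0
```

carry_out(
  plan=[
    [0.06,0.03,0,-0.03,0],
    [0.06,0.075,0.01,-0.04,-0.08],
    [0.06,0.12,0.018,-0.04,-0.16],
    [0.06,0.165,0.018,-0.04,-0.24],
    [0.06,0.21,0.018,-0.04,-0.32],
    [0.06,0.255,0.018,-0.04,-0.41],
    [0.06,0.3,0.018,-0.04,-0.41],
    [0.06,0.331,0.018,-0.04,-0.41],
  ],
)

```text
time: 18.8
position: [0.5654, 0.3528, 0.18]
orientation: [-0.0, 0.545, 0.838, 0.0]
force: [0.9, -0.0, -0.2]
gripper_width: 0.0598
grip_force: 0.0
```

carry_out(
  plan=[
    [0.06,0,0,0,0],
    [0.06,0,0,0,0],
  ],
)

```text
time: 19.0
position: [0.5658, 0.3503, 0.1799]
orientation: [0.0, 0.545, 0.838, -0.0]
force: [-0.6, 0.4, 0.5]
gripper_width: 0.0603
grip_force: 0.0
```

```bash
python3 - <<'E'
from h import *
snap('side','s3.png')
s,im=snap('wrist','w4.png'); im=im[:,:,::-1]
q=s['orientation'];M=R.from_quat([q[1],q[2],q[3],q[0]]).as_matrix()
print(s['time'],np.round(s['position'],4),'yaw',np.degrees(np.arctan2(M[1,1],M[0,1])))
u,v=map(int,proj('wrist',s,[.568,.35,.024])[0]);print(u,v)
hsv=cv2.cvtColor(cv2.resize(im[v-30:v+30,u-30:u+30],None,fx=8,fy=8,interpolation=cv2.INTER_CUBIC),cv2.COLOR_BGR2HSV)
m=cv2.inRange(hsv,(10,50,60),(40,255,255)); c=max(cv2.findContours(m,0,1)[0],key=cv2.contourArea)[:,0]
p=onplane('wrist',s,c/8+[u-30.5,v-30.5],.024); h=cv2.convexHull(p[:,:2].astype(np.float32))[:,0]
for a in range(10,36,4):
    t=np.radians(a+np.array([0,60,120])); print(a,np.round([np.ptp(h@[np.cos(x),np.sin(x)]) for x in t],4))
C=np.array(cv2.minEnclosingCircle(h)[0]); print(C,'shift',M.T@np.r_[C-s['position'][:2],0])
b=cv2.imread('pics/s3.png')[230:340,220:340]
cv2.imwrite('pics/c4.png',np.hstack([cv2.resize(b,None,fx=4,fy=4,interpolation=cv2.INTER_CUBIC),cv2.resize(im[:300,140:460],(320,440))]))
E
```

```text
19.05 [0.5661 0.3494 0.1801] yaw 23.83882050406249
286 193
10 [0.0259 0.0262 0.0274]
14 [0.0253 0.0259 0.0268]
18 [0.0247 0.0256 0.0262]
22 [0.0243 0.0255 0.0256]
26 [0.0246 0.0259 0.0258]
30 [0.0252 0.0263 0.0262]
34 [0.0258 0.0269 0.0266]
[0.5670501  0.35198781] shift [ 2.01106957e-03  1.88632724e-03 -1.94196851e-06]
```

View pics/c4.png

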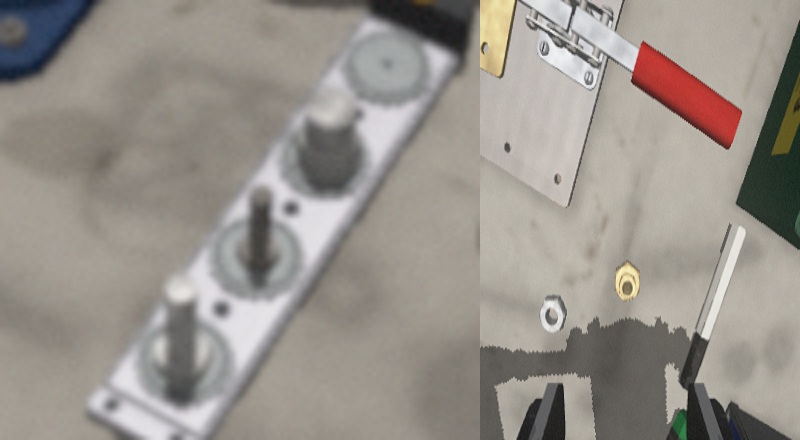

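carry_out(
  plan=[
    [0.06,0.001,0.002,0.03,0],
    [0.06,0.001,0.002,0.07,0],
    [0.06,0.001,0.002,0.11,0],
    [0.06,0.001,0.002,0.145,0],
    [0.06,0.001,0.002,0.165,0],
    [0.06,0.001,0.002,0.174,0],
    [0.06,0.001,0.002,0.174,0],
    [0.05,0.001,0.002,0.174,0],
  ],
)

```text
time: 19.9
position: [0.5685, 0.3514, 0.0082]
orientation: [0.001, 0.546, 0.838, 0.001]
force: [0.8, -0.6, 0.8]
gripper_width: 0.0504
grip_force: 0.0
```

carry_out(
  plan=[
    [0.04,0,0,0,0],
    [0.03,0,0,0,0],
    [0.015,0,0,0,0],
    [0.015,0,0,0,0],
    [0.015,0,0,0,0],
    [0.015,0,0,0,0],
    [0.015,0,0,0,0],
  ],
)

```text
time: 20.6
position: [0.5682, 0.352, 0.008]
orientation: [0.001, 0.546, 0.838, 0.001]
force: [-0.4, -0.5, 5.2]
gripper_width: 0.0226
grip_force: 39.4
```

```bash
python3 - <<'E'
from h import *
s=bot.sense()
q=s['orientation'];M=R.from_quat([q[1],q[2],q[3],q[0]]).as_matrix()
print(np.round(s['position'],4),M.T@(np.array([.550,.086,0])-s['position']))
E
```

```text
[0.5682 0.352  0.008 ] [-0.23591586 -0.12420124  0.00765484]
```

carry_out(
  plan=[
    [0.015,0,0,-0.02,0],
    [0.015,0,0,-0.06,0],
    [0.015,0,0,-0.1,0.08],
    [0.015,-0.02,-0.01,-0.13,0.16],
    [0.015,-0.06,-0.031,-0.13,0.24],
    [0.015,-0.1,-0.053,-0.13,0.32],
    [0.015,-0.14,-0.074,-0.13,0.41],
    [0.015,-0.18,-0.095,-0.13,0.41],
  ],
)

```text
time: 21.4
position: [0.5527, 0.147, 0.1359]
orientation: [-0.0, 0.706, 0.709, -0.0]
force: [1.3, -0.5, -0.9]
gripper_width: 0.0226
grip_force: 39.5
```

carry_out(
  plan=[
    [0.015,0,0,0,0],
    [0.015,0,0,0,0],
    [0.015,0,0,0,0],
  ],
)

```text
time: 21.7
position: [0.5533, 0.1494, 0.1361]
orientation: [-0.0, 0.705, 0.71, 0.0]
force: [0.2, -0.1, -0.6]
gripper_width: 0.0227
grip_force: 39.5
```

```bash
python3 - <<'E'
from h import *
s=bot.sense()
q=s['orientation'];M=R.from_quat([q[1],q[2],q[3],q[0]]).as_matrix()
print(np.round(s['position'],4),M.T@(np.array([.550,.086,.024])-s['position']),np.arctan2(M[1,1],M[0,1]))
E
```

```text
[0.5533 0.1494 0.1361] [-0.06348249 -0.00368296  0.11206442] 0.006829538523381548
```

carry_out(
  plan=[
    [0.015,-0.035,-0.003,0,0],
    [0.015,-0.063,-0.004,0,0],
    [0.015,-0.063,-0.004,0.03,0],
    [0.015,-0.063,-0.004,0.06,0],
    [0.015,-0.063,-0.004,0.09,0],
    [0.015,-0.063,-0.004,0.108,0],
    [0.015,-0.063,-0.004,0.11,0],
    [0.015,-0.063,-0.004,0.11,0],
  ],
)

```text
time: 22.5
position: [0.5495, 0.0868, 0.0257]
orientation: [-0.0, 0.704, 0.71, -0.0]
force: [-0.5, 0.1, -0.8]
gripper_width: 0.0222
grip_force: 40.3
```

carry_out(
  plan=[
    [0.015,0,0,0.001,0],
    [0.015,0,0,0.002,0],
    [0.015,0,0,0.002,0],
    [0.015,0,0,0.002,0],
  ],
)

```text
time: 22.9
position: [0.5499, 0.0855, 0.0246]
orientation: [0.0, 0.705, 0.709, 0.0]
force: [0.2, -0.1, -1.6]
gripper_width: 0.0223
grip_force: 40.3
```

Release and withdraw, then look.

carry_out(
  plan=[
    [0.015,0,0,0.001,0],
    [0.025,0,0,0.001,0],
    [0.035,0,0,0.001,0],
    [0.045,0,0,0.001,0],
    [0.045,0,0,0.001,0],
    [0.045,0,0,-0.03,0],
    [0.045,0,0,-0.07,0],
    [0.045,0,0,-0.11,0],
  ],
)

```text
time: 23.7
position: [0.5492, 0.0854, 0.135]
orientation: [-0.0, 0.705, 0.709, -0.001]
force: [1.8, 0.3, 0.6]
gripper_width: 0.045
grip_force: 0.0
```

carry_out(
  plan=[
    [0.045,0.03,0,-0.04,0],
    [0.045,0.07,0,-0.06,0],
    [0.045,0.115,0,-0.07,0],
    [0.045,0.16,0,-0.07,0],
    [0.045,0.2,0,-0.07,0],
    [0.045,0.2,0,-0.07,0],
    [0.045,0.2,0,-0.07,0],
  ],
)

```text
time: 24.4
position: [0.5482, 0.2862, 0.2038]
orientation: [0.0, 0.704, 0.71, -0.001]
force: [0.2, 0.4, 0.7]
gripper_width: 0.0447
grip_force: 0.0
```

```bash
python3 - <<'E'
from h import *
s,im=snap('side','s5.png')
print(s['time'],s['position'],s['force'])
cv2.imwrite('pics/s5c.png',cv2.resize(im[215:345,220:350,::-1],None,fx=4.5,fy=4.5,interpolation=cv2.INTER_CUBIC))
for n,x,y,h in[('nip',.55,.086,.036),('coup',.549,.018,.047),('short',.548,-.05,.058),('long',.547,-.118,.07)]:
    print(n,np.round((proj('side',None,[[x,y,.016],[x,y,.016+h]])-[220,215])*4.5))
E
```

```text
24.4 [0.54820045 0.28615582 0.20379426] [0.18856552 0.37064942 0.65067984]
nip [[433. 136.]
 [438.  89.]]
coup [[363. 239.]
 [367. 179.]]
short [[287. 349.]
 [289. 277.]]
long [[206. 466.]
 [204. 382.]]
```

View pics/s5c.png

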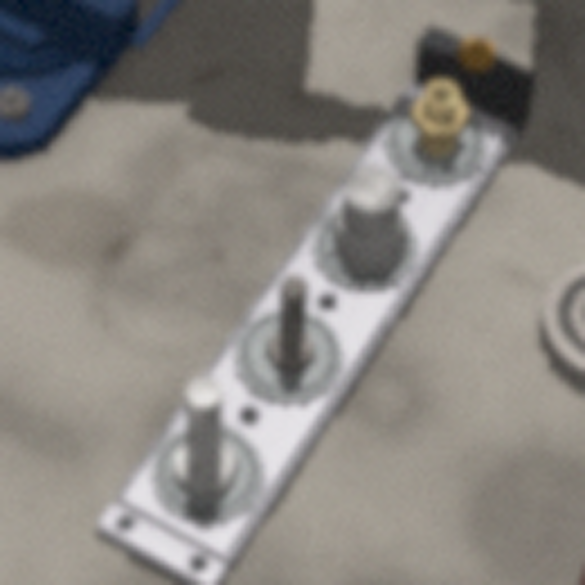

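```bash
python3 -c "
from rig import bot
print(bot.sign_off())"
```

```text
the job is handed in; nothing more can be done
None
```

I handed the job in: counting from the end stop, the nipple, coupling, short bolt and long bolt stand upright on rests one to four, each within about 3 mm of its rest's centre in the last side picture; sign-off returned no verdict.

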